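# Close the wiring ducts with the straightedge and hand roller

## Task

Close the wiring ducts on the mounting plate. First lay the steel straightedge on the bench flush against the plate's front edge, centred on it, as an end stop; then put each lid that is there on the duct of its own colour with its end against the straightedge, and roll it with the hand roller, pressing firmly, until it is clipped down flat from end to end (do not press lids home with the gripper). Leave the straightedge flush until all the lids are down, then lay it back along the felt strip and put the roller on the felt pad, standing on its wheels, and leave the jar and the wire spool alone.

Things in the scene. Friction and masses are not known exactly. Their poses are not given: they have to be found in the camera images.
- plate: Fixed zinc mounting plate for a control cabinet, 128 mm deep (its x) by 204 mm wide (its y), 10 mm high, lying on the bench; origin: centre of its underside. Its front edge (x = -64 mm, the edge towards the robot) is straight and runs along its y. Two bare 15 mm wide mini rails (tops 15.5 mm above the bench) run along x midway between the three wiring ducts; 36 mm is clear between neighbouring lids there.
- duct_grey: Fixed grey slotted wiring duct on the plate: open channel 120 mm long (its x), 28 mm wide, walls 16 mm high; origin: centre of its underside, on the plate (10 mm above the bench); x parallel to the plate's x. Its front end is flush with the plate's front edge. Ducts 76 mm apart, in any colour order. Sprung beads 42 mm either side of its middle hold the lid.
- lid_grey_mid (a point): Centre, half-way up, of the loose grey duct lid, 120 (x) x 40 (y) x 12.5 mm, 70 g: 2.5 mm flat top, a leg down each long side, ends and sides alike. Lying on its legs this point is 6 mm up. Laid on its duct's beads, unclipped: 19 mm above the duct's origin, self-centring across, sliding easily along; clipped: 12.3 mm. May be absent (None).
- lid_grey: The grey lid; origin: centre of its underside (between the feet of its legs), 6.25 mm below its centre; x along it, z up through its flat top. Each end clips down under about 6 to 9 N.
- duct_blue: Fixed blue slotted wiring duct on the plate: open channel 120 mm long (its x), 28 mm wide, walls 16 mm high; origin: centre of its underside, on the plate (10 mm above the bench); x parallel to the plate's x. Its front end is flush with the plate's front edge. Ducts 76 mm apart, in any colour order. Sprung beads 42 mm either side of its middle hold the lid.
- lid_blue_mid (a point): Centre, half-way up, of the loose blue duct lid, 120 (x) x 40 (y) x 12.5 mm, 70 g: 2.5 mm flat top, a leg down each long side, ends and sides alike. Lying on its legs this point is 6 mm up. Laid on its duct's beads, unclipped: 19 mm above the duct's origin, self-centring across, sliding easily along; clipped: 12.3 mm. May be absent (None).
- lid_blue: The blue lid; origin: centre of its underside (between the feet of its legs), 6.25 mm below its centre; x along it, z up through its flat top. Each end clips down under about 6 to 9 N.
- duct_orange: Fixed orange slotted wiring duct on the plate: open channel 120 mm long (its x), 28 mm wide, walls 16 mm high; origin: centre of its underside, on the plate (10 mm above the bench); x parallel to the plate's x. Its front end is flush with the plate's front edge. Ducts 76 mm apart, in any colour order. Sprung beads 42 mm either side of its middle hold the lid.
- lid_orange_mid (a point): Centre, half-way up, of the loose orange duct lid, 120 (x) x 40 (y) x 12.5 mm, 70 g: 2.5 mm flat top, a leg down each long side, ends and sides alike. Lying on its legs this point is 6 mm up. Laid on its duct's beads, unclipped: 19 mm above the duct's origin, self-centring across, sliding easily along; clipped: 12.3 mm. May be absent (None).
- lid_orange: The orange lid; origin: centre of its underside (between the feet of its legs), 6.25 mm below its centre; x along it, z up through its flat top. Each end clips down under about 6 to 9 N.
- straightedge_mid (a point): Centre of the loose steel straightedge, a square tube 32 x 32 mm, 240 mm long (its y), with black end caps and black graduations, 0.6 kg; all four long faces serve. 16 mm above what it lies on.
- straightedge: The straightedge; same point and axes: y along it, x and z across.
- felt_strip: Rest of the straightedge: green felt strip stuck to the bench, 50 mm (its x) by 250 mm (its y), 4 mm thick; origin: centre of its underside. The straightedge starts on it and goes back to it.
- felt_pad: Rest of the roller: square green felt pad stuck to the bench, 80 x 80 mm, 4 mm thick; origin: centre of its underside. The roller starts on it and goes back to it.
- roller_grip (a point): Middle of the upright wooden grip (34 mm along x, 26 mm along y, 56 mm high) of the loose hand roller, 63.5 mm above the ground its wheels stand on; z up. The roller is 58 x 41 mm, 94 mm high, 0.37 kg; it rolls along its x on two rubber wheels in line, 17 mm before and behind the grip, 13 mm in radius, 34 mm wide, and stands by itself.
- roller: The hand roller; origin under its middle at wheel-bottom height, 63.5 mm below the middle of the grip; it rolls along its x.
- jar_green: Bystander: closed sample jar with green contents and a dark cap, 55 mm across, 71 mm high, standing behind the plate; origin: centre of its underside.
- solder_spool: Bystander: wire spool, 50 mm across, 26 mm high, standing between the plate and the felt pad; origin: centre of its underside.

How it is judged:
By the outcome, as a careful person would: the job done as asked, in the order asked, and still so for the second after the job is handed in, with the robot touching nothing.
Of lid_grey, lid_blue, lid_orange only 2 to 3 are there at a start; the rules pass over those that are not, and their reading is None.
At some moment in a run one of lid_grey, lid_blue, lid_orange, straightedge may be knocked a few centimetres aside while the robot is not near it.
Once in a run the grip may slacken for a moment while it holds something.
It also fails if it takes over 210 s, if anything falls off the work surface, if the arm or the gripper's body presses on something with over 40 N, if the wrist force passes 120 N, or if a joint passes its speed limit or range.

## Robot

A 6-joint arm with a two-finger parallel gripper is mounted at the origin on a cart in front of the work surface, level with it; the furniture and walls round the work are solid. World frame = base frame: x ahead of the robot, y to its left, z up, the work surface at z = 0. Lengths are in m, angles in rad, forces in N, time in s.
With the tool pointing down it reaches from about 0.35 to 0.925 m from the base axis. Payload 6.4 kg.
Tool frame: the origin (TCP) lies at the very end of the fingers, on their centre line; the grasp point (between the pads) lies 19 mm behind it; z points along the fingers, y is the line along which they close (so a half turn about z gives the same grasp; the last joint's range is limited). The gripper opens to 94 mm and grips with 3 to 60 N. Pads are 16 mm wide; open, the fingers measure 119 mm over their backs; the gripper's body (75 mm by 177 mm) begins 78 mm behind the grasp point.
Start: joints at [-1.509, 0.245, 1.558, -0, 1.339, -0.174], TCP at [0.152, -0.632, 0.205] pointing down, gripper open.
Joint ranges: [-3.13, 3.13], [-1.02, 2.26], [0.13, 2.54], [-0.95, 4.09], [0.21, 2.88], [-2.74, 2.74]. Speed limits (rad/s): [2.57, 2.57, 3.14, 3.14, 3.14, 3.14].

## Interface

Orientations are given as a unit quaternion [w, x, y, z].
In Python, from bench import move_to, line_to, movej, set_gripper, sleep, ik, get_image, camera_info, PlanningError, close_job, recognise, regions_of, landmark_of, get_time_s, get_joint_positions, get_joint_vel, get_tau, get_eef_pos, get_tool_rot, get_ft_force, get_wrist_torque, get_opening, get_finger_force gives the robot as it stands. The module is installed in compiled form; this text tells all that it offers. Calls block until the motion is done:
- move_to(position, orientation): joint-space move of the TCP to a pose.
- line_to(position, max_speed=0.15, rotation=None, threshold=None): straight line of the TCP; rotation=None keeps the orientation; max_speed is the mean speed in m/s. With threshold (N) it stops when the force on the tool has changed by that much, and returns True; else False.
- movej(angles): joint-space move.
- set_gripper(opening, grip_force=None): opening from 0.0 (shut) to 1.0 (fully open); grip_force is the grip in N (None keeps the last); returns when the fingers have stopped.
- sleep(seconds).
- ik(position, orientation): joint angles nearest the present ones, or None.
- get_image(name): name is "side" or "top"; returns (picture, depth): 480x640x3 uint8, blue, green, red; 480x640 float32, m along the optical axis (not along the pixel's ray), 0 where there is no reading.
- camera_info(name): a dict with "K" (3x3 intrinsics, pixels), "distortion" ([k1, k2, p1, p2, k3] as OpenCV has them; the pictures are not rectified), "world_to_cam" (4x4, takes a point from world to camera coordinates). Camera axes: x right, y up, looking along -z (the intrinsics and any distortion apply to the point x, -y, -z); pixel columns grow to the right and rows downward; lengths in m; the calibration is good to about 2 mm. A picture is of the moment at which its call begins. camera_info takes no time and is no camera call.
A pose or a line that the arm cannot do raises PlanningError and nothing moves.
- close_job(): hands the job in; it is judged then, once.
Trained networks look in the newest picture that a camera, given by its name, has taken for a name from the list of things; names that differ only in an ending like _2 or _b are one class to them, and where a whole thing is asked for, a point or a joint stands for the part that bears it (a point fixed in the world has none). Each returns a list of dicts, best first, with "score" (0 to 1); they miss things now and then, are a little off and sometimes report something else, mostly with a low value. They report only what shows in the picture. A call takes as long as a camera call.
- recognise(camera, label): "bbox" ([left, top, right, bottom] in pixels, round what is visible of it).
- regions_of(camera, label): "pixels" (480x640 bool, what is visible of it) and "bbox" ([left, top, right, bottom] in pixels, round what is visible of it).
- landmark_of(camera, label): "location" ([column, row] in pixels: a listed point, or the origin of a listed thing).
Readings, each from a call of its own:
- get_time_s(): time.
- get_joint_positions(): joint angles.
- get_joint_vel(): joint speeds.
- get_tau(): joint torques, N m.
- get_eef_pos(): TCP position.
- get_tool_rot(): TCP orientation.
- get_ft_force(): force on the tool from outside, world axes, zero at the start.
- get_wrist_torque(): the same for the moment, N m.
- get_opening(): opening from 0.0 (shut) to 1.0 (fully open).
- get_finger_force(): force on a finger pad.
Only numpy, scipy, OpenCV 4.12 (cv2) and the standard library are available. Lean on these libraries where they do the work, as an engineer would, in place of code of your own. Each camera call takes 0.05 s, during which the arm holds its last target. There are 200 camera calls.

## Working session

There is one attempt and no reset: what is moved stays moved. The work goes in short steps, each a Python script; the robot and the scene stay as the last script left them, time stands still between calls to the robot, and variables do not carry over. Pictures are saved under pics/ and viewed, at most 15 in all, crops included, and the job is handed in when it is done.

```bash
ls; mkdir -p pics; python3 - <<'E'
from bench import *
import cv2,numpy as np
for n in("top","side"):
    im,d=get_image(n); cv2.imwrite(f"pics/{n}0.png",im)
    c=camera_info(n); print(n,c["K"],c["distortion"],np.round(c["world_to_cam"],3).tolist())
print(get_time_s(),get_tool_rot(),get_eef_pos(),get_opening(),get_ft_force())
E
```

```text
pics
top [[526.59468574   0.         324.99210691]
 [  0.         526.59468574 241.21878915]
 [  0.           0.           1.        ]] [0.04849034 0.         0.         0.         0.        ] [[-0.005, -1.0, 0.014, -0.049], [0.99, -0.003, 0.141, -0.579], [-0.141, 0.015, 0.99, -1.341], [0.0, 0.0, 0.0, 1.0]]
side [[528.78075675   0.         315.19168514]
 [  0.         528.78075675 242.71794293]
 [  0.           0.           1.        ]] [-0.0355891  0.         0.         0.         0.       ] [[0.888, -0.459, -0.011, -0.504], [0.251, 0.466, 0.848, -0.176], [-0.384, -0.756, 0.529, -1.4], [0.0, 0.0, 0.0, 1.0]]
0.1 [-8.43464983e-04  9.93056565e-01  1.17634799e-01  3.42419320e-05] [ 0.15183009 -0.63147377  0.20448171] 1.0054389252514322 [-0.6610728  -0.1589345  -0.48732427]
```

View pics/top0.png

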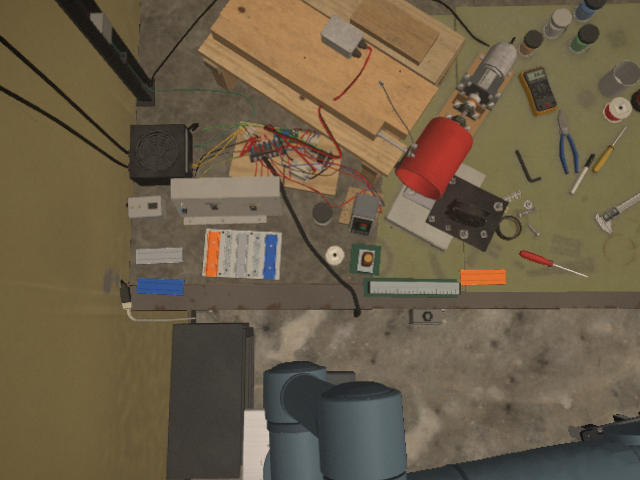

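View pics/side0.png

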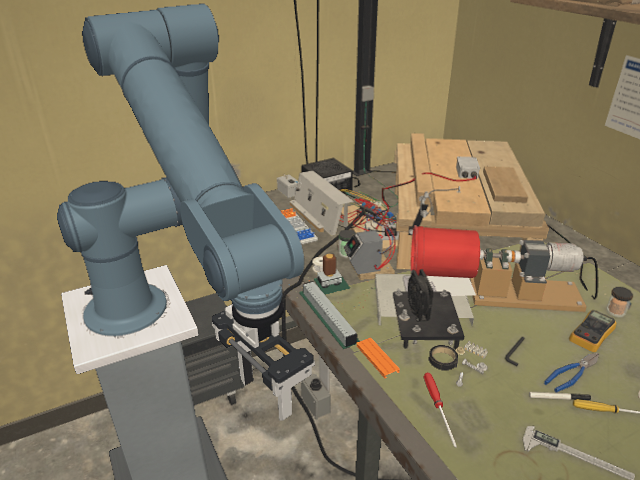

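The top view shows the plate at about (242,255), with the ducts orange, grey and blue from left to right. All three lids are there: grey (159,256), blue (160,287) and orange (483,277). The straightedge is at (415,287), the roller on its pad at (366,260), the spool at (335,255) and the jar at (322,213). The side view adds little for the left half.

```bash
cat >h.py <<'E'
from bench import *
import cv2, numpy as np
from math import *
def ray(cam, px):
    c=camera_info(cam); W=np.array(c["world_to_cam"]); R,t=W[:3,:3],W[:3,3]
    u=cv2.undistortPoints(np.array(px,float).reshape(-1,1,2),np.array(c["K"]),np.array(c["distortion"])).reshape(-1,2)
    d=np.c_[u[:,0],-u[:,1],-np.ones(len(u))]@R
    return -R.T@t, d
def on_plane(cam, px, z):
    o,d=ray(cam,px); s=(z-o[2])/d[:,2]; return (o+d*s[:,None])[:,:2]
def by_depth(cam, px, dep):
    c=camera_info(cam); o,d=ray(cam,px); return o+d*np.array(dep).reshape(-1,1)
def find(label, z, cam="top", shot=True, min_score=.3):
    "centre xy, yaw of the long side (mod pi), sizes: of the visible region, taken as lying at height z; None if absent"
    for k in range(3):
        if shot or k: get_image(cam)
        r=regions_of(cam,label)
        if r and r[0]["score"]>min_score: break
    else: return None
    m=r[0]["pixels"].astype(np.uint8)
    v,u=np.nonzero(m); P=on_plane(cam,np.c_[u,v],z)
    (cx,cy),(w,h),a=cv2.minAreaRect((P*1000).astype(np.float32))
    a=radians(a); 
    if h>w: a+=pi/2; w,h=h,w
    mean=P.mean(0)
    return dict(c=mean, box=np.array([cx,cy])/1000, yaw=(a+pi/2)%pi-pi/2, size=(w,h), score=r[0]["score"], n=len(u))
def q_closing(phi):
    "tool down, closing line along world angle phi"
    c=[]
    for p in (phi,phi+pi):
        a=(p+pi/2)/2; c.append([0,cos(a),sin(a),0])
    return c
def go(p, phi):
    "joint move to a pose, the closing line along phi (mod pi), with the last joint nearest its middle"
    q=[(abs(j[5]),k) for k in q_closing(phi) if (j:=ik(p,k)) is not None]
    if not q: raise PlanningError(f"no ik {p} {phi}")
    move_to(p,min(q)[1])
def force(n=10):
    return np.mean([get_ft_force() for _ in range(n)],0)
E
python3 - <<'E'
from h import *
get_image("top")
for l,z in [("plate",.01),("duct_grey",.026),("duct_blue",.026),("duct_orange",.026),("lid_grey",.0125),("lid_blue",.0125),("lid_orange",.0125),("straightedge",.036),("felt_strip",.004),("felt_pad",.004),("roller",.05),("jar_green",.071),("solder_spool",.026)]:
    f=find(l,z,shot=False)
    lm=landmark_of("top",l)
    print(l,f and (np.round(f["c"],4),np.round(f["box"],4),round(f["yaw"],3),np.round(f["size"],0),round(f["score"],2)), lm and np.round(on_plane("top",[lm[0]["location"]],0 if 'duct' not in l else .01),4))
for l,z in [("lid_grey_mid",.006),("lid_blue_mid",.006),("lid_orange_mid",.006),("straightedge_mid",.02),("roller_grip",.0675)]:
    lm=landmark_of("top",l); print(l,[(np.round(on_plane("top",[x["location"]],z),4),round(x["score"],2)) for x in lm[:2]])
print(np.std([get_ft_force() for _ in range(10)],0))
im=cv2.imread("pics/top0.png"); cv2.imwrite("pics/c1.png",cv2.resize(im[190:310,120:300],None,fx=4.4,fy=4.4,interpolation=cv2.INTER_CUBIC))
cv2.imwrite("pics/c2.png",cv2.resize(im[190:310,310:520],None,fx=3.8,fy=3.8,interpolation=cv2.INTER_CUBIC))
E
```

```text
plate (array([0.5521, 0.168 ]), array([0.5508, 0.1708]), 1.53, array([204., 130.]), 0.9) [[ 0.4718 -0.291 ]]
duct_grey (array([0.5446, 0.171 ]), array([0.5449, 0.1713]), -0.066, array([118.,  33.]), 0.57) [[0.5519 0.1633]]
duct_blue (array([0.5411, 0.0956]), array([0.5398, 0.0959]), -0.052, array([117.,  33.]), 0.94) [[0.5407 0.1044]]
duct_orange (array([0.5477, 0.2461]), array([0.5481, 0.246 ]), -0.035, array([117.,  32.]), 0.94) [[0.542  0.2417]]
lid_grey (array([0.5461, 0.3865]), array([0.5463, 0.3861]), -1.547, array([118.,  39.]), 0.92) [[ 0.4515 -0.2883]]
lid_blue (array([0.4648, 0.381 ]), array([0.4648, 0.381 ]), 1.504, array([118.,  40.]), 0.57) [[0.4695 0.3836]]
lid_orange (array([ 0.4856, -0.4709]), array([ 0.4847, -0.4702]), -1.543, array([121.,  42.]), 0.56) [[ 0.4898 -0.4671]]
straightedge (array([ 0.4562, -0.2844]), array([ 0.4562, -0.2827]), 1.554, array([240.,  33.]), 0.98) [[ 0.4544 -0.2892]]
felt_strip (array([ 0.4632, -0.2563]), array([ 0.4593, -0.2767]), 1.555, array([243.,  49.]), 0.7) [[ 0.4654 -0.282 ]]
felt_pad (array([ 0.5413, -0.1565]), array([ 0.5357, -0.159 ]), 1.476, array([82., 78.]), 0.93) [[ 0.5354 -0.1593]]
roller (array([ 0.5257, -0.156 ]), array([ 0.5252, -0.1575]), -0.014, array([58., 42.]), 0.84) [[ 0.5214 -0.1571]]
jar_green (array([ 0.6465, -0.0418]), array([ 0.6455, -0.0423]), -0.002, array([63., 49.]), 0.8) [[ 0.6468 -0.0464]]
solder_spool (array([ 0.5434, -0.0748]), array([ 0.5436, -0.0745]), -0.47, array([49., 44.]), 0.8) [[ 0.5495 -0.0753]]
lid_grey_mid [(array([[0.5525, 0.3886]]), 0.68), (array([[0.5425, 0.173 ]]), 0.21)]
lid_blue_mid [(array([[0.4662, 0.3737]]), 0.97), (array([[0.54  , 0.0944]]), 0.59)]
lid_orange_mid []
straightedge_mid [(array([[ 0.4648, -0.2816]]), 0.92), (array([[ 0.4827, -0.4688]]), 0.22)]
roller_grip [(array([[ 0.5302, -0.159 ]]), 0.76)]
[2.77555756e-17 2.77555756e-17 2.77555756e-17]
```

View pics/c1.png

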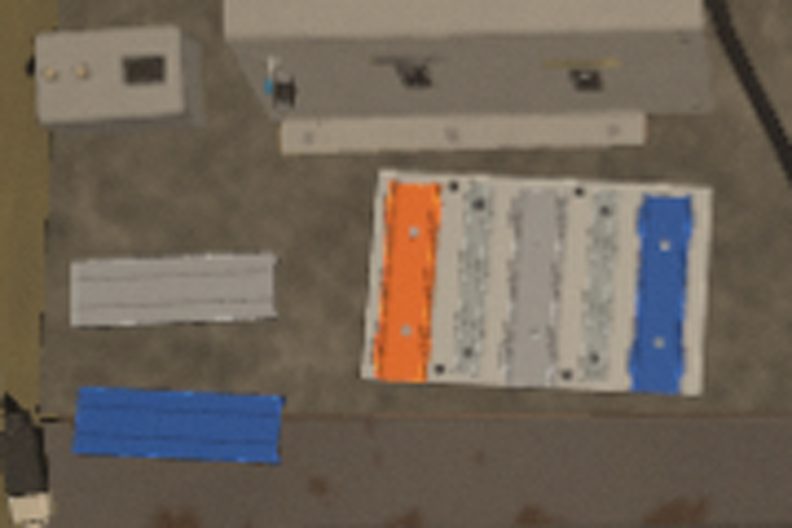

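View pics/c2.png

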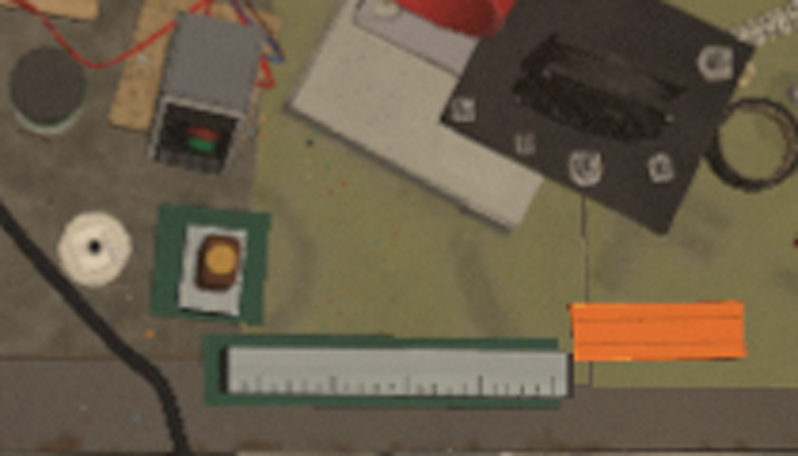

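```bash
cat >>h.py <<'E'
TH=-0.05                                    # plate yaw
XH=np.array([cos(TH),sin(TH)]); YH=np.array([-sin(TH),cos(TH)])
PC=np.array([.548,.1708])                   # plate centre
def plate(x,y): return PC+x*XH+y*YH         # plate coordinates to world
def to_plate(p): d=np.array(p)[:2]-PC; return d@XH, d@YH
def grasp(xy, phi, z, hover, opening=.75, f=40):
    set_gripper(opening); go([*xy,hover],phi)
    hit=line_to([*xy,z],.12,threshold=12); set_gripper(0,f)
    print("grasp hit",hit,"open",round(get_opening()*94,1),"pad",np.round(get_finger_force(),1),"t",round(get_time_s(),1))
E
python3 - <<'E'
from h import *
f=find("straightedge",.036); print(f)
xy=f["box"]; phi=f["yaw"]+pi/2
go([*xy,.2],phi)
grasp(xy,phi,.010,.08)
line_to([*xy,.06]); print(get_opening()*94)
t=plate(-.064-.016-.026,0)
line_to([*(xy*.5+t*.5),.06],.2,rotation=q_closing(phi)[0] if 0 else None)
q0=get_tool_rot(); print(get_opening()*94,get_eef_pos(),q0)
E
```

```text
{'c': array([ 0.45641222, -0.28541084]), 'box': array([ 0.45652145, -0.28265353]), 'yaw': 1.555194463864776, 'size': (239.6468048095703, 32.065982818603516), 'score': 0.56, 'n': 1114}
grasp hit False open 32.0 pad 40.0 t 6.2
31.722957758783988
31.55783986170882 [ 0.44947678 -0.053833    0.06008115] [ 2.15229725e-04  7.12800591e-01  7.01366715e-01 -4.34719097e-05]
```

```bash
python3 - <<'E'
from h import *
t=plate(-.064-.016-.026,0)
q=q_closing(TH)[0]
line_to([*t,.06],.2,rotation=q); print("carry",get_opening()*94)
hit=line_to([*t,.004],.06,threshold=6); print(hit,get_eef_pos())
set_gripper(.46); line_to([*t,.09])
f=find("straightedge",.032); print(f, to_plate(f["box"]), "t",get_time_s())
im,_=get_image("top"); cv2.imwrite("pics/c3.png",cv2.resize(im[190:310,120:300],None,fx=4.4,fy=4.4,interpolation=cv2.INTER_CUBIC))
E
```

```text
carry 31.705938047257803
True [0.44119556 0.17597054 0.00643172]
{'c': array([0.43498117, 0.10689538]), 'box': array([0.43520575, 0.10720556]), 'yaw': 1.523798324615778, 'size': (104.31755828857422, 32.3290901184082), 'score': 0.59, 'n': 507} (np.float64(-0.10947488970366025), np.float64(-0.06915232766920108)) t 11.3833
```

View pics/c3.png

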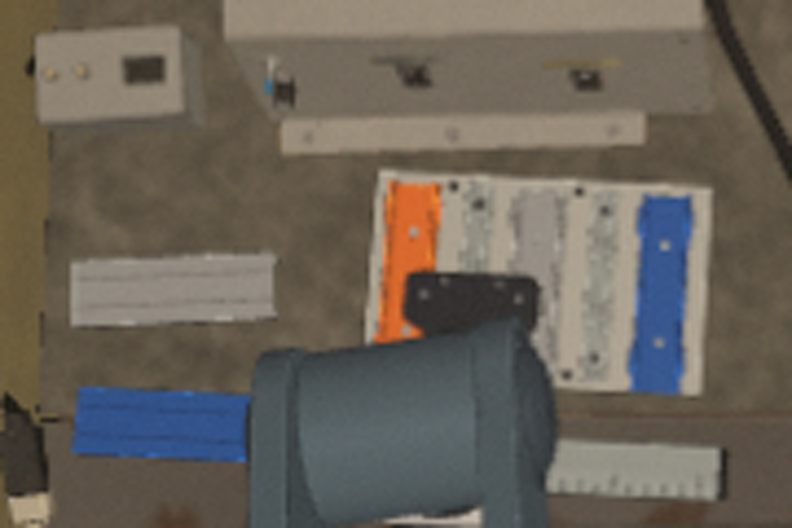

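```bash
cat >>h.py <<'E'
def push_straightedge(y=0., n=8, start=-.150, f=8):
    p=plate(start,y); go([*p,.09],TH+pi/2); set_gripper(0,20)
    line_to([*p,.012],.12); 
    hit=line_to([*plate(-.075,y),.012],.03,threshold=f); e=get_eef_pos()
    print("push",hit,"tip at plate",np.round(to_plate(e),4),"F",np.round(get_ft_force(),1))
    line_to([*(np.array(e[:2])-.01*XH),.012],.05); p=get_eef_pos(); line_to([p[0],p[1],.12],.2)
E
python3 - <<'E'
from h import *
push_straightedge()
go([.45,-.15,.25],TH)
im,_=get_image("top"); cv2.imwrite("pics/c4.png",cv2.resize(im[190:310,120:300],None,fx=4.4,fy=4.4,interpolation=cv2.INTER_CUBIC))
for l,z in [("straightedge",.032),("plate",.01),("lid_grey",.0125),("lid_blue",.0125),("lid_orange",.0125)]:
    f=find(l,z,shot=False); print(l,f and (f["box"],to_plate(f["box"]),f["yaw"],f["size"]))
print(get_time_s())
E
```

```text
push True tip at plate [-0.1308 -0.0002] F [0.7 0.3 0.2]
straightedge (array([0.44012082, 0.1736821 ]), (np.float64(-0.10788840490648575), np.float64(-0.0025132153272232702)), 1.5353949264244733, (241.35635375976562, 36.320220947265625))
plate (array([0.5499317 , 0.17142502]), (np.float64(0.0018980496401463133), np.float64(0.0007207820446637071)), 1.5253962212698253, (205.47303771972656, 127.68339538574219))
lid_grey (array([0.5432475 , 0.38871338]), (np.float64(-0.015637692701583238), np.float64(0.21740351780218578)), 1.5669946643388082, (118.41323852539062, 39.8428955078125))
lid_blue (array([0.46580667, 0.38114163]), (np.float64(-0.09260330863348021), np.float64(0.2059708055159946)), 1.504298525956163, (123.39064025878906, 42.90874481201172))
lid_orange (array([ 0.48806613, -0.46932663]), (np.float64(-0.027865969501790593), np.float64(-0.6423220829915958)), 1.5689434324664742, (118.68897247314453, 37.1612548828125))
18.0917
```

View pics/c4.png

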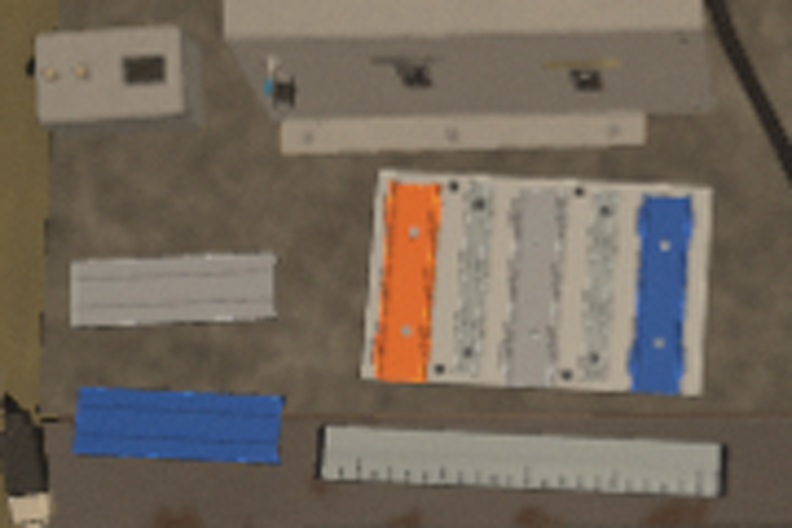

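The straightedge (crop 318–725, row 460) lies parallel to the plate, about 28 mm short of it. The push stopped on an impact spike at first touch, so I'll push again with no threshold for the free travel.

```bash
cat >>h.py <<'E'
def push_straightedge(y=0., start=-.145, near=-.112, f=12):
    p=plate(start,y); go([*p,.09],TH+pi/2); set_gripper(0,20)
    line_to([*p,.012],.12); line_to([*plate(near,y),.012],.04)
    for k in range(5):
        hit=line_to([*plate(-.085,y),.012],.015,threshold=f); e=get_eef_pos()
        print("push",hit,"tip at plate",np.round(to_plate(e),4),"F",np.round(get_ft_force(),1),get_time_s())
        if k and hit and abs(to_plate(e)[0]-last)<.0008: break
        last=to_plate(e)[0]
    line_to([*(np.array(e[:2])-.012*XH),.012],.05); p=get_eef_pos(); line_to([p[0],p[1],.12],.2)
E
python3 - <<'E'
from h import *
push_straightedge()
go([.45,-.15,.25],TH)
get_image("top")
for l,z in [("straightedge",.032),("plate",.01),("lid_grey",.0125)]:
    f=find(l,z,shot=False); print(l,f and (f["box"],to_plate(f["box"]),to_plate(f["c"]),f["yaw"],f["size"]))
print(get_time_s())
E
```

```text
push True tip at plate [-1.018e-01 -1.000e-04] F [-0.3  0.1 -0.7] 22.4833
push True tip at plate [-0.1019 -0.0003] F [ 0.8 -0.2  0.4] 22.9833
straightedge (array([0.47022586, 0.17288483]), (np.float64(-0.0777811398865839), np.float64(-0.0018048657084592684)), (np.float64(-0.0788959993448339), np.float64(-0.0017981054031920968)), 1.5170879576171048, (239.93019104003906, 35.5331916809082))
plate (array([0.55060962, 0.16915875]), (np.float64(0.002688385985776916), np.float64(-0.0015087698297568302)), (np.float64(0.005933442089673977), np.float64(-0.006044188896744081)), 1.522298831764009, (200.89981079101562, 125.15579223632812))
lid_grey (array([0.54545807, 0.38850693]), (np.float64(-0.013419565780743164), np.float64(0.2173078069133222)), (np.float64(-0.013511493674224235), np.float64(0.21617972922991013)), -1.5235131749644362, (117.47596740722656, 39.62377166748047))
25.5833
```

```bash
sed -i 's/^TH=-0.05 /TH=-0.052 /; s/^PC=.*/PC=np.array([.5505,.1706])/' h.py; cat >>h.py <<'E'
DY=dict(orange=.076,grey=0.,blue=-.076)
def lid_pick(col):
    f=find("lid_"+col,.0125); print(col,f and (np.round(f["box"],4),round(f["yaw"],3),np.round(f["size"],0),round(f["score"],2)))
    s=f["size"]
    if not(112<s[0]<126 and 36<s[1]<46): raise SystemExit("odd region")
    grasp(f["box"],f["yaw"]+pi/2,.002,.07,opening=.6,f=30)
    line_to([*f["box"],.09],.15); print("lifted",round(get_opening()*94,1))
def lid_place(col, gap=.004):
    y=DY[col]; p=plate(-.004+gap,y)
    go([*p,.09],TH+pi/2); print("over",round(get_opening()*94,1),np.round(get_ft_force(),1))
    line_to([*p,.034],.12); sleep(.2)
    hit=line_to([*p,.0235],.015,threshold=3); e=get_eef_pos(); print("down",hit,np.round(e,4),"open",round(get_opening()*94,1))
    sleep(.3)
    hit=line_to([*plate(-.004-.006,y),e[2]],.008,threshold=2.0); e=get_eef_pos()
    print("slid",hit,np.round(to_plate(e),4),np.round(get_ft_force(),1))
    set_gripper(.53,30); line_to([e[0],e[1],.1],.12); print("t",round(get_time_s(),1))
E
python3 - <<'E'
from h import *
lid_pick("grey"); lid_place("grey")
go([.45,-.15,.25],TH); im,_=get_image("top"); cv2.imwrite("pics/c5.png",cv2.resize(im[190:310,120:300],None,fx=4.4,fy=4.4,interpolation=cv2.INTER_CUBIC))
for l,z in [("straightedge",.032),("lid_grey",.035)]:
    f=find(l,z,shot=False); print(l,f and (to_plate(f["box"]),f["yaw"]-TH,f["size"]))
E
```

```text
grey (array([0.5509, 0.249 ]), -0.012, array([120.,  36.]), 0.67)odd region
```

```bash
cat >>h.py <<'E'
def find_lid(col):
    "the loose lid on the bench: best region of lid size away from the plate"
    for _ in range(4):
        get_image("top")
        for r in regions_of("top","lid_"+col):
            v,u=np.nonzero(r["pixels"])
            if len(u)<200: continue
            P=on_plane("top",np.c_[u,v],.0125)
            (cx,cy),(w,h),a=cv2.minAreaRect((P*1000).astype(np.float32)); a=radians(a)
            if h>w: a+=pi/2; w,h=h,w
            b=np.array([cx,cy])/1000; px=to_plate(b)
            if 112<w<127 and 35<h<47 and not(abs(px[0])<.08 and abs(px[1])<.12):
                return dict(box=b,yaw=(a+pi/2)%pi-pi/2,size=(w,h),score=r["score"])
def lid_pick(col):
    f=find_lid(col); print(col,f and (np.round(f["box"],4),round(f["yaw"],3),np.round(f["size"],0),round(f["score"],2)))
    grasp(f["box"],f["yaw"]+pi/2,.002,.07,opening=.6,f=30)
    line_to([*f["box"],.09],.15); print("lifted",round(get_opening()*94,1))
E
python3 - <<'E'
from h import *
lid_pick("grey"); lid_place("grey")
go([.45,-.15,.25],TH); im,_=get_image("top"); cv2.imwrite("pics/c5.png",cv2.resize(im[190:310,120:300],None,fx=4.4,fy=4.4,interpolation=cv2.INTER_CUBIC))
for l,z in [("straightedge",.032),("lid_grey",.035)]:
    f=find(l,z,shot=False); print(l,f and (to_plate(f["box"]),f["yaw"]-TH,f["size"]))
E
```

```text
grey (array([0.5451, 0.3899]), -1.542, array([115.,  41.]), 0.77)
grasp hit True open 39.9 pad 30.4 t 29.8
lifted 39.7
over 39.7 [ 0.2 -0.4 -1.4]
down False [0.5504 0.1704 0.0234] open 39.5
slid True [-0.0006 -0.0005] [ 0.7 -0.3  2.9]
t 35.7
straightedge ((np.float64(-0.08134543360617841), np.float64(-0.0018165042942124754)), 1.5700765230137423, (239.76292419433594, 33.23046875))
lid_grey ((np.float64(-0.0011826543759348304), np.float64(0.0019533220798497114)), -0.014873572868543898, (118.25885009765625, 43.031517028808594))
```

View pics/c5.png

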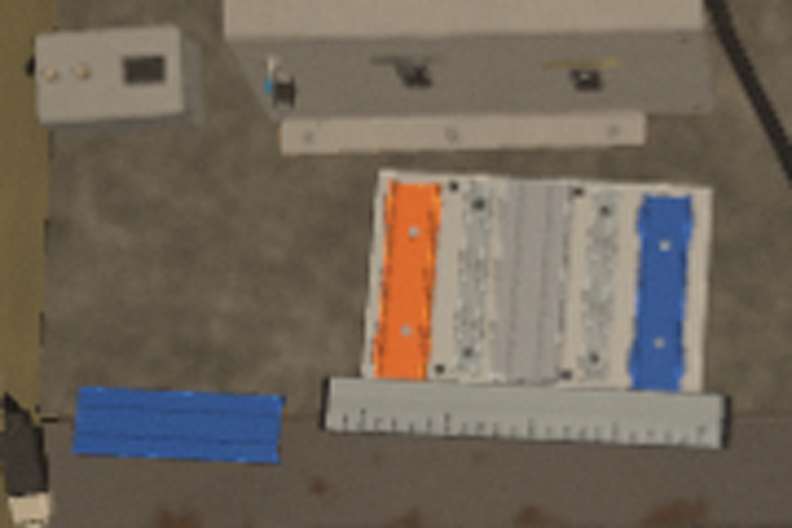

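The grey lid sits on the grey duct, crop x 495–565, with its front end a hair short of the straightedge. The slide stopped early on noise, so I'll nudge the lid from its back end in small steps and watch the force.

```bash
cat >>h.py <<'E'
def fx(n=6):
    s=0
    for _ in range(n): sleep(.015); s+=np.array(get_ft_force())
    return s[:2]@XH/n
def nudge(col, z=.027, x0=.0715, stop=.0630, lim=2.2):
    "push the lid's back end towards the straightedge in half-millimetre steps"
    y=DY[col]; set_gripper(0,20); go([*plate(x0,y),.1],TH+pi/2)
    line_to([*plate(x0,y),z],.12); sleep(.3); f0=fx(); x=x0; out=[]
    while x>stop:
        x-=.0005; line_to([*plate(x,y),z],.02); out.append((round(x*1000,1),round(fx()-f0,1)))
        if out[-1][1]>lim: break
    print(col,out); line_to([*plate(x+.004,y),z],.05); line_to([*plate(x+.004,y),.1],.2)
E
python3 - <<'E'
from h import *
nudge("grey")
print(get_time_s())
E
```

```text
grey [(71.0, np.float64(0.1)), (70.5, np.float64(-0.6)), (70.0, np.float64(-0.2)), (69.5, np.float64(0.1)), (69.0, np.float64(0.5)), (68.5, np.float64(0.4)), (68.0, np.float64(0.6)), (67.5, np.float64(0.4)), (67.0, np.float64(0.6)), (66.5, np.float64(2.0)), (66.0, np.float64(4.0))]
45.3333
```

```bash
cat >>h.py <<'E'
def lid_place(col, gap=.004):
    y=DY[col]; p=plate(-.003+gap,y)
    go([*p,.09],TH+pi/2); print("over",round(get_opening()*94,1))
    line_to([*p,.034],.12); sleep(.2)
    hit=line_to([*p,.0235],.02,threshold=4); e=get_eef_pos(); print("down",hit,np.round(e,4),"open",round(get_opening()*94,1))
    set_gripper(.53,30); line_to([e[0],e[1],.1],.15); print("t",round(get_time_s(),1))
E
python3 - <<'E'
from h import *
lid_pick("blue"); lid_place("blue"); nudge("blue",x0=.0715,lim=1.5)
go([.45,-.15,.25],TH); im,_=get_image("top"); cv2.imwrite("pics/c6.png",cv2.resize(im[190:310,120:300],None,fx=4.4,fy=4.4,interpolation=cv2.INTER_CUBIC))
for l,z in [("straightedge",.032),("lid_grey",.035),("lid_blue",.035)]:
    f=find(l,z,shot=False); print(l,f and (to_plate(f["box"]),f["yaw"]-TH,f["size"]))
print(find_lid("orange"), get_time_s())
E
```

```text
blue (array([0.4647, 0.3821]), 1.514, array([121.,  40.]), 0.76)
grasp hit True open 39.6 pad 31.9 t 49.1
lifted 39.9
over 39.7
down False [0.5473 0.0945 0.0232] open 39.6
t 54.3
blue [(71.0, np.float64(0.0)), (70.5, np.float64(0.1)), (70.0, np.float64(0.5)), (69.5, np.float64(-0.0)), (69.0, np.float64(0.2)), (68.5, np.float64(0.3)), (68.0, np.float64(0.1)), (67.5, np.float64(0.8)), (67.0, np.float64(0.9)), (66.5, np.float64(1.3)), (66.0, np.float64(3.1))]
straightedge ((np.float64(-0.08183995620644764), np.float64(-0.0011051165417426223)), 1.5788629572401862, (241.6941375732422, 35.01560974121094))
lid_grey ((np.float64(-0.002883134073094617), np.float64(0.0018041885222445592)), 0.009475708978051008, (119.31388092041016, 44.123050689697266))
lid_blue ((np.float64(-0.006365249098884855), np.float64(-0.07379978656336926)), -0.016008612125135317, (116.79132843017578, 43.18810272216797))
{'box': array([ 0.48566144, -0.46899072]), 'yaw': -1.546452643828375, 'size': (120.00328063964844, 40.2882194519043), 'score': 0.55} 62.8333
```

View pics/c6.png

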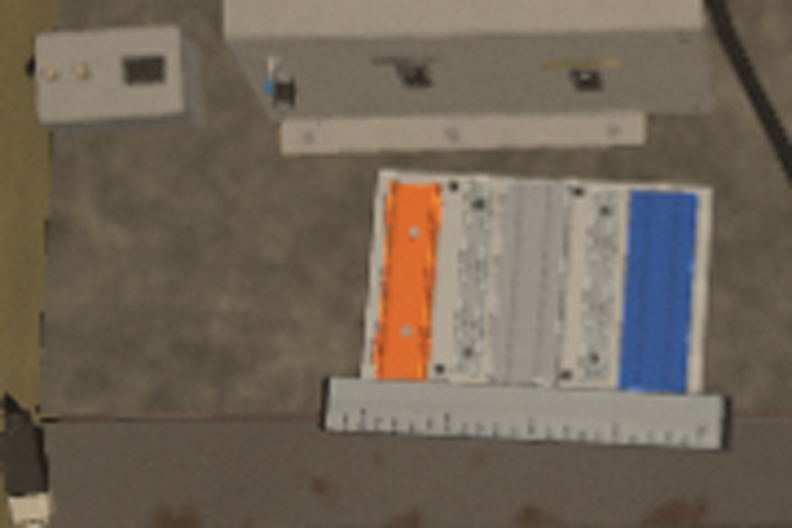

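Grey and blue lids lie on their ducts with ends at the straightedge, which is flush (row 380–440). Orange next, carried high over the roller.

```bash
python3 - <<'E'
from h import *
lid_pick("orange"); e=get_eef_pos(); line_to([e[0],e[1],.18],.2); go([.45,0,.18],TH+pi/2)
lid_place("orange"); nudge("orange",x0=.0715,lim=1.5)
go([.40,-.02,.25],TH); get_image("top")
for l,z in [("straightedge",.032),("lid_grey",.035),("lid_blue",.035),("lid_orange",.035),("roller",.05)]:
    f=find(l,z,shot=False); print(l,f and (f["box"],to_plate(f["box"]),f["yaw"]-TH,f["size"]))
lm=landmark_of("top","roller_grip"); print([(on_plane("top",[x["location"]],.0675),x["score"]) for x in lm], get_time_s())
im,d=get_image("top"); r=regions_of("top","roller")[0]["pixels"]; v,u=np.nonzero(r); P=by_depth("top",np.c_[u,v],d[v,u])
g=P[P[:,2]>.06]; b=P[(P[:,2]<.06)&(P[:,2]>.015)]
print(len(g),g.mean(0),g.max(0),[cv2.minAreaRect((k[:,:2]*1000).astype(np.float32)) for k in (g,b,P[P[:,2]>.015])])
cv2.imwrite("pics/c7.png",cv2.resize(im[190:310,120:390],None,fx=2.95,fy=2.95,interpolation=cv2.INTER_CUBIC))
E
```

```text
orange (array([ 0.4868, -0.4698]), 1.569, array([125.,  45.]), 0.95)
grasp hit True open 39.5 pad 30.8 t 66.3
lifted 39.8
over 39.8
down True [0.5549 0.2456 0.0234] open 39.5
t 74.2
orange [(71.0, np.float64(1.5)), (70.5, np.float64(3.3))]
straightedge (array([0.46855978, 0.18497186]), (np.float64(-0.08257645796417837), np.float64(0.010093465159174173)), 1.5650391538118575, (220.283447265625, 35.71387481689453))
lid_grey (array([0.54777704, 0.17153665]), (np.float64(-0.0027679647480490354), np.float64(0.0007938553526013644)), -0.0011902511877166996, (119.87779998779297, 41.45616912841797))
lid_blue (array([0.54696649, 0.14603806]), (np.float64(-0.0022520864789508464), np.float64(-0.024712403949390397)), 1.581915472481635, (156.367431640625, 121.95780181884766))
lid_orange (array([0.55227039, 0.24581929]), (np.float64(-0.0021416478677294343), np.float64(0.07520963517017938)), 0.005074702118640535, (117.52530670166016, 41.852020263671875))
roller (array([ 0.52555835, -0.15527815]), (np.float64(-0.007969908762321705), np.float64(-0.3267340458738037)), -0.028033716553225, (60.471649169921875, 45.26995086669922))
[(array([[ 0.52635669, -0.15435828]]), 0.91)] 79.9667
154 [ 0.52519192 -0.15662447  0.1000959 ] [ 0.54399576 -0.03071908  1.40965259] [((458.258544921875, -106.82788848876953), (32.97044372558594, 209.95236206054688), 53.18040466308594), ((527.7665405273438, -155.75820922851562), (43.777687072753906, 58.60402297973633), 82.35466766357422), ((461.7373046875, -114.29026794433594), (57.696876525878906, 220.71849060058594), 57.54084396362305)]
```

View pics/c7.png

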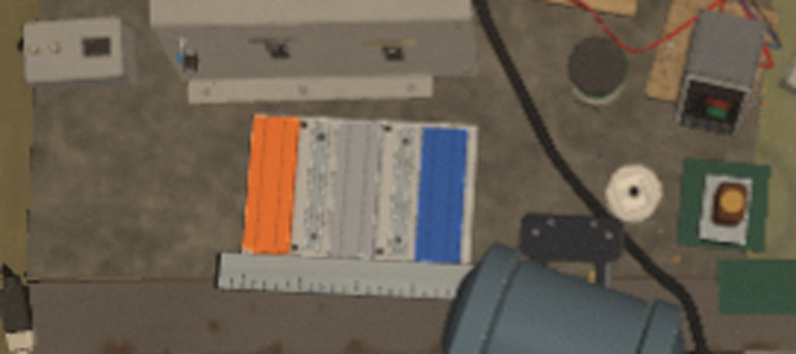

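```bash
python3 - <<'E'
from h import *
nudge("orange",x0=.0735,lim=4)
go([.45,-.1,.25],TH); im,_=get_image("top")
for l,z in [("straightedge",.032),("lid_grey",.035),("lid_orange",.035)]:
    f=find(l,z,shot=False); print(l,f and (to_plate(f["box"]),f["yaw"]-TH,f["size"]))
cv2.imwrite("pics/c8.png",cv2.resize(im[225:310,190:295],None,fx=7,fy=7,interpolation=cv2.INTER_CUBIC))
print(get_time_s())
E
```

```text
orange [(73.0, np.float64(-0.2)), (72.5, np.float64(-0.0)), (72.0, np.float64(0.2)), (71.5, np.float64(-0.1)), (71.0, np.float64(-0.2)), (70.5, np.float64(-0.2)), (70.0, np.float64(-0.1)), (69.5, np.float64(-0.3)), (69.0, np.float64(-0.5)), (68.5, np.float64(-0.0)), (68.0, np.float64(-0.1)), (67.5, np.float64(-0.4)), (67.0, np.float64(-0.1)), (66.5, np.float64(1.1)), (66.0, np.float64(2.4)), (65.5, np.float64(2.4)), (65.0, np.float64(2.7)), (64.5, np.float64(2.6)), (64.0, np.float64(2.3)), (63.5, np.float64(2.5)), (63.0, np.float64(2.6))]
straightedge ((np.float64(-0.08442128276819318), np.float64(-0.0027305721252216)), 1.6029492519291355, (238.37020874023438, 34.511627197265625))
lid_grey ((np.float64(-0.002989116299003099), np.float64(0.0008413543013327812)), -0.026553664777412993, (120.21697998046875, 43.24822998046875))
lid_orange ((np.float64(-0.008806458674974026), np.float64(0.07507654225018497)), 0.00404578983148824, (119.78117370605469, 41.96979904174805))
92.6917
```

View pics/c8.png

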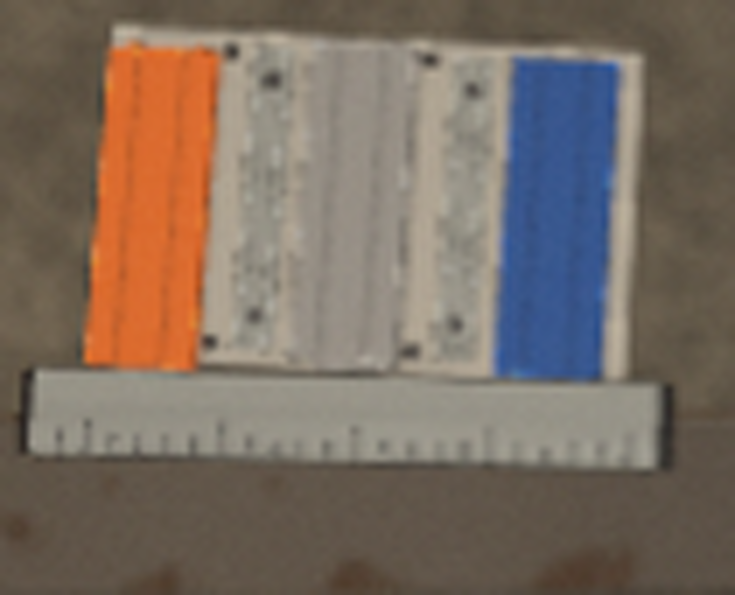

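The last nudge met the straightedge at 66.5 and then pushed its orange end about 3 mm off the plate. In the crop the straightedge is slightly rotated, with its left end low. I'll push that end and then the middle flush again; the unclipped orange lid slides back with it.

```bash
python3 - <<'E'
from h import *
push_straightedge(y=.076,start=-.135,near=-.1115,f=10)
push_straightedge(y=-.02,start=-.135,near=-.1115,f=10)
go([.45,-.1,.25],TH); im,_=get_image("top")
for l,z in [("straightedge",.032),("lid_grey",.035),("lid_orange",.035),("lid_blue",.035)]:
    f=find(l,z,shot=False); print(l,f and (to_plate(f["box"]),f["yaw"]-TH,f["size"]))
cv2.imwrite("pics/c9.png",cv2.resize(im[225:310,190:295],None,fx=7,fy=7,interpolation=cv2.INTER_CUBIC))
print(get_time_s())
E
```

```text
push True tip at plate [-0.1042  0.0759] F [-0.2 -1.   0.4] 96.7333
push True tip at plate [-0.1042  0.0756] F [ 0.6 -0.5  0.3] 97.2417
push True tip at plate [-0.1045 -0.0201] F [-0.5 -0.6 -0.1] 101.4083
push True tip at plate [-0.1044 -0.0203] F [ 0.3 -0.2  0.3] 101.9167
straightedge ((np.float64(-0.08142459589912983), np.float64(-0.0023722428705535317)), 1.5560338077438094, (240.1553955078125, 36.12087631225586))
lid_grey ((np.float64(-0.0026454511845776184), np.float64(0.0008613190162196097)), 0.0019060730536639217, (119.09285736083984, 41.143184661865234))
lid_orange ((np.float64(-0.004029830528183761), np.float64(0.07453344673529273)), -0.000548296206953007, (118.88543701171875, 41.48200988769531))
lid_blue ((np.float64(-0.004473082837915574), np.float64(-0.07463980667658462)), 0.006112669153499124, (119.35559844970703, 40.622257232666016))
104.35
```

View pics/c9.png

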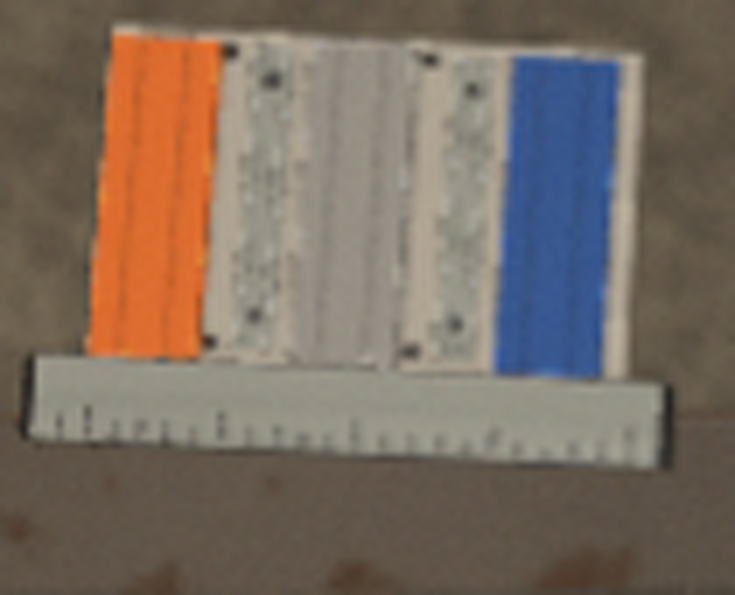

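All three lids are in line with their ends on the straightedge, which is flush again (both contact readings -104.3 mm). Now the roller, blue lid first.

```bash
cat >>h.py <<'E'
def fz(n=3):
    s=0
    for _ in range(n): sleep(.012); s+=get_ft_force()[2]
    return s/n
def roll(col, h, F=24, xs=(0,7,14,21,27,18,9,0,-9,-15,-21,-27)):
    "roll along the lid with the wheels pressed to about F; h: TCP above the wheels' bottom"
    y=DY[col]; xo=-.0025; q=q_closing(TH+pi/2); R=get_tool_rot()
    q=max(q,key=lambda k:abs(np.dot(k,R)))
    p=plate(xo,y); e=get_eef_pos(); line_to([e[0],e[1],max(e[2],h+.06)],.15)
    line_to([*p,h+.06],.2,rotation=q); line_to([*p,h+.040],.1); sleep(.2); f0=fz(6); log=[]
    z=h+.036
    for x in xs:
        for k in range(6):
            line_to([*plate(xo+x/1000,y),z],.06); f=fz()-f0
            log.append((x,round((z-h)*1000,1),round(f,0)))
            if f>F-6: break
            z-=min(.0025,max(.0004,(F-f)*.0001))
        if f>F+4: z+=min(.0015,(f-F)*.00006)
    print(col,log,"open",round(get_opening()*94,1))
    e=get_eef_pos(); line_to([e[0],e[1],h+.06],.1); print("t",round(get_time_s(),1))
E
python3 - <<'E'
from h import *
f=find("roller",.05); lm=landmark_of("top","roller_grip")
g=on_plane("top",[lm[0]["location"]],.0675)[0]; print(f["box"],f["yaw"],g)
xy=np.array([.5265,-.1557]) if np.hypot(*(g-[.5265,-.1557]))<.012 else g
grasp(xy,pi/2-.09,.0475,.13,opening=.6,f=55)
line_to([*xy,.0575],.05); 
im,_=get_image("top"); cv2.imwrite("pics/c10.png",cv2.resize(im[190:310,190:390],None,fx=4,fy=4,interpolation=cv2.INTER_CUBIC))
line_to([*xy,.12],.15); print(get_eef_pos(),get_opening()*94)
roll("blue",.0435)
E
```

```text
[0.46760153 0.16986809] 1.5059315763365997 [ 0.52093948 -0.15734704]
grasp hit False open 25.5 pad 54.8 t 108.3
[ 0.52597745 -0.15542725  0.11927857] 25.801762250555637
blue [(0, 36.0, np.float64(0.0)), (0, np.float64(33.6), np.float64(9.0)), (0, np.float64(32.1), np.float64(15.0)), (0, np.float64(31.2), np.float64(18.0)), (0, np.float64(30.6), np.float64(20.0)), (7, np.float64(30.6), np.float64(18.0)), (14, np.float64(30.6), np.float64(19.0)), (21, np.float64(30.6), np.float64(18.0)), (21, np.float64(30.0), np.float64(20.0)), (27, np.float64(30.0), np.float64(20.0)), (18, np.float64(30.0), np.float64(20.0)), (9, np.float64(30.0), np.float64(21.0)), (0, np.float64(30.0), np.float64(21.0)), (-9, np.float64(30.0), np.float64(21.0)), (-15, np.float64(30.0), np.float64(15.0)), (-15, np.float64(29.0), np.float64(9.0)), (-15, np.float64(27.6), np.float64(12.0)), (-15, np.float64(26.3), np.float64(16.0)), (-15, np.float64(25.5), np.float64(19.0)), (-21, np.float64(25.5), np.float64(19.0)), (-27, np.float64(25.5), np.float64(19.0))] open 25.7
t 118.1
```

View pics/c10.png

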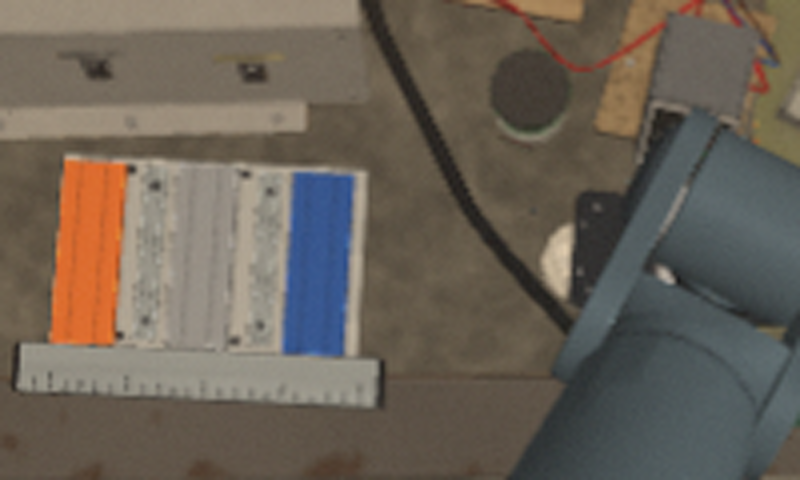

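```bash
sed -i 's/max(.0004,(F-f)\*.0001)/max(.0006,(F-f)*.0002)/; s/z-=min(.0025/z-=min(.004/' h.py; python3 - <<'E'
from h import *
roll("blue",.0435,F=36,xs=(0,14,27,29,15,0,-14,-27))
E
```

```text
blue [(0, 36.0, np.float64(0.0)), (0, 32.0, np.float64(0.0)), (0, 28.0, np.float64(5.0)), (0, 24.0, np.float64(20.0)), (0, np.float64(20.8), np.float64(32.0)), (14, np.float64(20.8), np.float64(30.0)), (14, np.float64(19.5), np.float64(35.0)), (27, np.float64(19.5), np.float64(34.0)), (29, np.float64(19.5), np.float64(35.0)), (15, np.float64(19.5), np.float64(35.0)), (0, np.float64(19.5), np.float64(35.0)), (-14, np.float64(19.5), np.float64(36.0)), (-27, np.float64(19.5), np.float64(36.0))] open 25.5
t 124.1
```

Blue is flat from end to end, with the surface at 28.5 mm all along. Same for grey and orange.

```bash
python3 - <<'E'
from h import *
for c in ("grey","orange"): roll(c,.0435,F=36,xs=(0,14,27,29,15,0,-14,-27,-14,0))
E
```

```text
grey [(0, 36.0, np.float64(-0.0)), (0, 32.0, np.float64(12.0)), (0, 28.0, np.float64(23.0)), (0, np.float64(25.5), np.float64(16.0)), (0, np.float64(21.6), np.float64(29.0)), (0, np.float64(20.1), np.float64(34.0)), (14, np.float64(20.1), np.float64(32.0)), (27, np.float64(20.1), np.float64(32.0)), (29, np.float64(20.1), np.float64(32.0)), (15, np.float64(20.1), np.float64(33.0)), (0, np.float64(20.1), np.float64(33.0)), (-14, np.float64(20.1), np.float64(34.0)), (-27, np.float64(20.1), np.float64(35.0)), (-14, np.float64(20.1), np.float64(34.0)), (0, np.float64(20.1), np.float64(32.0))] open 25.8
t 131.2
orange [(0, 36.0, np.float64(0.0)), (0, 32.0, np.float64(6.0)), (0, 28.0, np.float64(9.0)), (0, 24.0, np.float64(23.0)), (0, np.float64(21.4), np.float64(32.0)), (14, np.float64(21.4), np.float64(29.0)), (14, np.float64(20.1), np.float64(35.0)), (27, np.float64(20.1), np.float64(33.0)), (29, np.float64(20.1), np.float64(35.0)), (15, np.float64(20.1), np.float64(35.0)), (0, np.float64(20.1), np.float64(35.0)), (-14, np.float64(20.1), np.float64(35.0)), (-27, np.float64(20.1), np.float64(36.0)), (-14, np.float64(20.1), np.float64(35.0)), (0, np.float64(20.1), np.float64(35.0))] open 25.7
t 138.3
```

```bash
python3 - <<'E'
from h import *
e=get_eef_pos(); line_to([e[0],e[1],.125],.15)
P=[.536,-.159]
q=max(q_closing(pi/2-.09),key=lambda k:abs(np.dot(k,get_tool_rot())))
line_to([*P,.125],.25,rotation=q); line_to([*P,.056],.15)
hit=line_to([*P,.045],.02,threshold=5); print(hit,get_eef_pos(),get_opening()*94)
set_gripper(.6); line_to([*P,.15],.2); go([.42,-.1,.25],TH)
im,d=get_image("top"); cv2.imwrite("pics/c11.png",cv2.resize(im[190:310,190:390],None,fx=4,fy=4,interpolation=cv2.INTER_CUBIC))
for c in DY:
    px=[]; 
    W=np.array(camera_info("top")["world_to_cam"]); K=np.array(camera_info("top")["K"])
    for x in (-.05,-.03,0,.03,.05):
        w=W@np.r_[plate(x-.0025,DY[c]),.0286,1]; u=K@[w[0]/-w[2],-w[1]/-w[2],1]; px.append(u[:2])
    px=np.array(px); iv=px.round().astype(int)
    print(c,np.round([np.median(by_depth("top",[[i,j]]*9,d[j-1:j+2,i-1:i+2].ravel())[:,2])*1000 for i,j in iv],1))
f=find("straightedge",.032,shot=False); print(f["box"],to_plate(f["box"]),f["yaw"]-TH,f["size"]); print(get_time_s())
E
```

```text
True [ 0.53666099 -0.15925814  0.04789824] 25.670739898289877
orange [28.  28.7 28.1 28.8 27.9]
grey [26.7 30.3 26.8 28.6 28.2]
blue [28.1 28.  26.7 29.  27. ]
[0.46915829 0.17248788] (np.float64(-0.08132988187439502), np.float64(-0.002342530042006507)) 1.5693193863158332 (239.94956970214844, 32.930511474609375)
144.3083
```

View pics/c11.png

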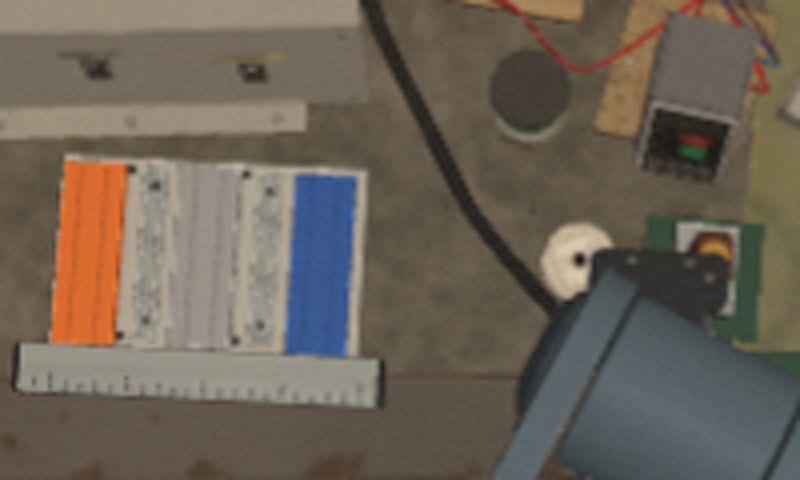

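Lids are flat on all three ducts (depth about 28 mm along each), and the straightedge is still flush. The roller stands on its pad at crop (712,265). Now I'll draw the straightedge away between two lids, regrasp it in the middle and carry it back.

```bash
python3 - <<'E'
from h import *
f=find("felt_strip",.004,shot=False); print("strip",f["box"],f["c"],f["yaw"],f["size"],f["score"])
s=plate(-.0815,.038); set_gripper(.5); go([*s,.08],TH)
hit=line_to([*s,.0195],.08,threshold=8); print("in",hit,get_eef_pos()); set_gripper(0,12); print(get_opening()*94)
line_to([*plate(-.110,.038),.0195],.06)
e=get_eef_pos(); set_gripper(.5); line_to([e[0],e[1],.08],.15)
c=plate(-.110,-.002); go([*c,.08],TH); line_to([*c,.008],.12,threshold=12); set_gripper(0,40); print(get_opening()*94,get_eef_pos())
line_to([*c,.06]); print(get_opening()*94,get_time_s())
go([.40,.10,.06],TH)
get_image("top"); f=find("felt_strip",.004,shot=False); print("strip",f["box"],f["c"],f["yaw"],f["size"],f["score"])
im,_=get_image("top"); cv2.imwrite("pics/c12.png",cv2.resize(im[190:310,120:520],None,fx=2,fy=2,interpolation=cv2.INTER_CUBIC))
E
```

```text
strip [ 0.46015646 -0.30325851] [ 0.46008626 -0.31678667] 1.543731286426694 (194.79234313964844, 50.710784912109375) 0.72
in False [0.47155599 0.21290958 0.01989772]
32.16043391836341
31.580112160802887 [0.44107304 0.17445775 0.00877776]
31.64851982700266 150.9583
strip [ 0.45924429 -0.27806479] [ 0.45912207 -0.2770413 ] 1.5552425339224523 (245.60768127441406, 49.39265441894531) 0.76
```

View pics/c12.png

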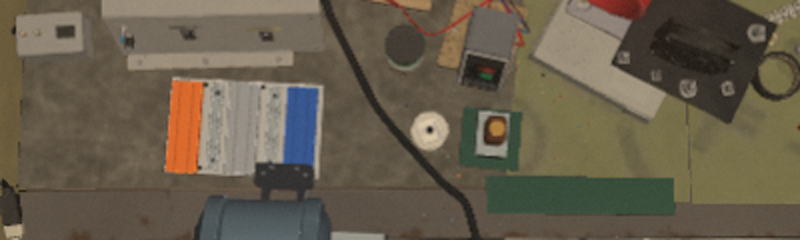

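```bash
python3 - <<'E'
from h import *
T=[.4592,-.2775]; q=max(q_closing(-.0155),key=lambda k:abs(np.dot(k,get_tool_rot())))
line_to([*T,.06],.2,rotation=q); print(get_opening()*94)
print(line_to([*T,.011],.05,threshold=6),get_eef_pos())
set_gripper(.5); line_to([*T,.12],.15); go([.42,.05,.3],TH)
im,_=get_image("top"); cv2.imwrite("pics/c13.png",cv2.resize(im[190:310,120:520],None,fx=2,fy=2,interpolation=cv2.INTER_CUBIC))
for l,z in [("straightedge",.036),("felt_strip",.004),("roller",.05),("felt_pad",.004),("lid_orange",.0286),("jar_green",.071),("solder_spool",.026)]:
    f=find(l,z,shot=False); print(l,f and (np.round(f["box"],4),round(f["yaw"],3),f["size"]))
print(get_time_s())
E
```

```text
31.63740905754071
True [ 0.45864598 -0.27699461  0.01233573]
straightedge (array([ 0.4556, -0.2749]), 1.568, (239.9727020263672, 36.3390998840332))
felt_strip (array([ 0.4586, -0.277 ]), 1.568, (243.1432647705078, 50.468849182128906))
roller (array([ 0.5352, -0.1557]), -0.085, (60.18687057495117, 45.72225570678711))
felt_pad (array([ 0.5343, -0.1588]), 1.472, (82.59721374511719, 79.40887451171875))
lid_orange (array([0.5503, 0.2449]), -0.071, (119.38662719726562, 45.15827941894531))
jar_green (array([ 0.6429, -0.0423]), -0.002, (63.108665466308594, 49.19148254394531))
solder_spool (array([ 0.5433, -0.0737]), -0.47, (47.63136291503906, 44.970306396484375))
157.6417
```

View pics/c13.png

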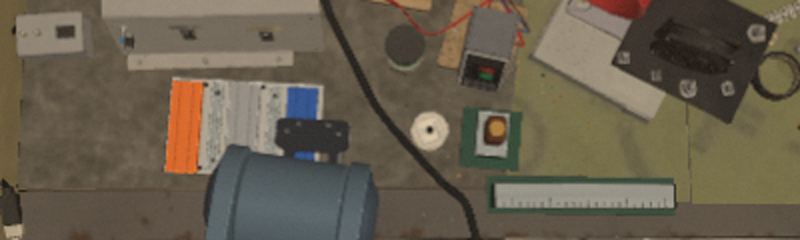

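The straightedge lies along the felt strip (centre about (585,195)), and the roller stands on its pad at (494,133). The jar and spool have not moved. Handing in.

```bash
python3 -c "
from bench import *
print(close_job())"
```

```text
the job is handed in; nothing more can be done
None
```

I handed the job in at about 158 s: all three lids are rolled down flat against the straightedge, the straightedge is back on its felt strip and the roller stands on its pad; while I was seating the unclipped orange lid, the straightedge's orange end slid about 3 mm off the plate, so I pushed it flush again before any rolling.

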